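Open the child-safe supply case and hold its lid wide

TASK

The balloon artist has both hands full and needs to reach into the child-safe supply case. Undo the lid's two catches in turn: first squeeze the slide bolt on the left of the case front fully back against its stop lug, then squeeze the two buttons of the lid's front grip together and, keeping them squeezed, swing the lid up past the click of its check until it stands wide open, upright or a little beyond. The lid springs shut by itself, so finish while still holding it wide open and steady with the fingers, with the things standing around the case left where they are.

Things in the scene. Friction and masses are not known exactly. Their poses are not given: they have to be found in the camera images.
- case: Fixed grey plastic supply case, 180 deep (x) x 340 wide (y) x 78 mm high without its clear hinged lid (top of lid 90 mm). Origin: centre of its underside, on the table. The front with both catches is the -x side, towards the robot; y to the left as seen from the robot, z up. It may stand turned a little.
- bolt_plate (a point): Centre of the slide bolt's light grey finger plate on the case front: 34 (x) x 10 (y) x 32 mm (z), 31 mm in front of the front face, 54 mm above the table, at case y = +115 mm when home. Its 8 mm steel rod runs behind it, 10 mm off the front face, through a staple of the lid at case y = 84 to 94 mm. Moved 16 mm to +y (left, towards the stop lug) it leaves the staple. Axes as the case's.
- bolt_stop (a point): Centre of the bolt's fixed stop lug, a light grey block 34 mm tall, 10 mm thick (y), reaching 48 mm out of the front face; height as the finger plate, 40 mm to its left when home. Squeezing plate and lug together draws the bolt: outer faces 50 mm apart at first, 34 mm when fully back. Axes as the case's.
- bolt (a joint): Slide bolt, m: 0 = home through the lid's staple, 0.016 = fully back; the staple is clear from about 0.012. About 3 N of friction: it stays where it is left.
- lid: The lid: clear panel in a grey frame, 190 x 348 x 12 mm, about 0.35 kg in all. Its origin lies on the hinge axis, in the middle; with the lid shut its axes are the case's; it turns about its own y axis.
- lid_grip (a point): Midway between the two round squeeze buttons of the lid's front grip: 214 mm in front of the hinge and 6 mm above it when shut (84 mm above the table, 34 mm before the case front). Grip: light grey block 30 wide (y) x 46 long x 26 mm tall; a dark 18 mm button on each side (y), 52 mm over both faces, 38 mm squeezed in. Axes turn with the lid: x towards the hinge, y left.
- hinge_mid (a point): Middle of the lid's hinge axis, at the far (+x) top edge of the case, 78 mm above the table, 90 mm behind the case's centre. The axis runs along the case's y. Axes as the case's.
- catch_left (a joint): Left button of the grip, m: 0 = out, 0.007 = squeezed in. Sprung (4 to 8 N); it springs out and, with the lid down, hooks again when let go. Both buttons are geared together. The lid is free from about 0.005.
- catch_right (a joint): Right button of the grip, same values as the left one.
- lid_swing (a joint): Lid angle, rad: 0 shut, 1.57 upright, stop at 1.92; the front edge rises and goes over to the back (+x). A light spring closes it (2 to 4 N at the grip with its weight). A sprung roller at the right end of the hinge is pushed aside between about 0.7 and 1.15 (click, 5 to 8 N at the grip to pass); let go gently past it, the lid stays only half open, about 1.13.
- spray_bottle: Loose spray bottle, 42 mm across, 130 mm tall, beside the case. Origin: centre of its underside. Bystander.
- tumbler: Loose lidded drink tumbler with straw, 86 to 90 mm across, 265 mm tall with the straw, on the other side of the case. Origin: centre of its underside. Bystander.
- balloon_pump: Loose balloon hand pump lying on the table behind the case, 330 mm long along its x, 47 mm thick. Origin: on the table under its middle. Bystander.
- marker: Loose marker pen lying in front of the case, 150 mm long along its x, 16 mm thick. Origin: on the table under its middle. Bystander.

How it is judged:
By the outcome, as a careful person would: the job done as asked, in the order asked, and still so for the second after the job is handed in, while the arm keeps its last pose, push and grip.
It also fails if it takes over 56 s, if anything falls off the work surface, if the arm or the gripper's body presses on something with over 40 N, if the wrist force passes 120 N, or if a joint passes its speed limit or range.

ROBOT

A 6-joint arm with a two-finger parallel gripper is mounted at the origin on the work surface. World frame = base frame: x ahead of the robot, y to its left, z up, the work surface at z = 0. Lengths are in m, angles in rad, forces in N, time in s.
With the tool pointing down it reaches from about 0.325 to 0.85 m from the base axis. Payload 15.5 kg.
Tool frame: the origin (TCP) lies at the very end of the fingers, on their centre line; the grasp point (between the pads) lies 19 mm behind it; y points along the fingers, x is the direction in which the jaws open and shut, and the axes are right-handed (so a half turn about y gives the same grasp; the last joint's range is limited). The gripper opens to 91 mm and grips with 3 to 60 N. Pads are 32 mm wide; open, the fingers measure 118 mm over their backs; the gripper's body (76 mm by 178 mm) begins 60 mm behind the grasp point.
Start: joints at [1.147, 0.494, 1.345, -0, 1.302, -0.096], TCP at [0.202, 0.592, 0.214] pointing down, gripper open.
Joint ranges: [-2.91, 2.91], [-0.82, 2.16], [0.22, 2.67], [-1.22, 4.37], [0.12, 2.79], [-3.08, 3.08]. Speed limits (rad/s): [1.89, 1.89, 2.57, 3.01, 3.01, 3.01].

INTERFACE

Orientations are given as a rotation vector (axis times angle).
In Python, from bench import * gives the robot as it stands.
- The arm moves only by the tool arm_command, never from a script. Its argument "series" is a list of rows, each an object with "xyz": the shift along the tool's x, y, z in cm, a list of three; "spin": the turn about the tool's y in degrees; "grip": the closure, from 0 (fully open) to 1 (shut). A call has 1 to 8 rows; each row shifts and turns the commanded pose from where the row before left it, along the tool's axes as they then stand; what a row does not reach is not made up. A row lasts 1/12 s, in which the tool goes at most 41.7 mm and 7.16 degrees, less where a joint would pass 70% of its speed; a pose out of reach is approached as far as the arm can. A call with a gripper value outside its range is refused whole. The fingers move at their own pace and stop on an object; "squeeze" is the grip in N (left out, the last holds). Time passes only in rows, so rows that do not move let the fingers close. It gives the time, the measured TCP pose, the force and the opening at its end, in the units of the state.
- get_state(): the state, without advancing time (a new reading comes with each control period).
- snapshot(name): name is "scene" or "top" or "wrist"; returns (picture, depth): 400x640x3 uint8, blue, green, red; 400x640 float32, m along the optical axis (not along the pixel's ray), 0 where there is no reading.
- camera_params(name): a dict with "camera_matrix" (3x3 intrinsics, pixels), "rvec" (rotation vector, rad) and "tvec" (3), from world to camera coordinates, as OpenCV has them. Camera axes: x right, y down, z forward; pixel columns grow to the right and rows downward; lengths in m; the calibration is good to about 2 mm. A picture is of the moment at which its call begins: read the wrist's pose just before it. camera_params takes no time and is no camera call; for the wrist camera it gives the pose at the moment of the call.
- finish_job(): hands the job in, once; it reports no verdict.
The state is a dict: "time": time; "joint_positions": joint angles; "joint_vel": joint speeds; "joint_efforts": joint torques, N m; "tcp_pos": TCP position; "tool_rot": TCP orientation; "contact_force": force on the tool from outside, world axes, zero at the start; "torque": the same for the moment, N m; "finger_gap": finger opening in m.
Only numpy, scipy, OpenCV 4.12 (cv2) and the standard library are available. Lean on these libraries where they do the work, as an engineer would, in place of code of your own. Each camera call takes 0.05 s, during which the arm holds its last target.

## Working session

There is one attempt and no reset: what is moved stays moved. The work goes in short steps, Python scripts to look and compute and a tool call to move; the robot and the scene stay as the last step left them, time stands still between calls to the robot, and variables do not carry over. Pictures are saved under pics/ and viewed, and the job is handed in when it is done.

Besides the shell and the picture viewer there is one more tool, called after "Emit:" as name([rows], argument=value, ...), one row to a line, values as JSON. arm_command: Moves the arm, as the interface text tells. Its arguments: {"type":"object","properties":{"series":{"type":"array","items":{"type":"object","properties":{"xyz":{"type":"array","items":{"type":"number"}},"spin":{"type":"number"},"grip":{"type":"number"}}}},"squeeze":{"type":"number"}},"required":["series"]}

```bash
ls -la; mkdir -p pics
python3 - <<'E'
from bench import *
import cv2,numpy as np
print(get_state())
for n in("scene","top","wrist"):
    p,d=snapshot(n); cv2.imwrite(f"pics/{n}0.png",p); np.save(f"pics/{n}0.npy",d)
    c=camera_params(n); print(n,c)
    np.savez(f"pics/{n}0.npz",p=p,d=d,K=c["camera_matrix"],r=c["rvec"],t=c["tvec"])
E
```

```text
total 12
drwxr-xr-x  3 agent agent 4096 Dec  6 19:05 .
drwxr-xr-x 23 root  root  4096 Dec  6 19:05 ..
drwxr-xr-x  2 agent agent 4096 Dec  6 19:05 pics
{'time': 0.0, 'joint_positions': array([ 1.14647383e+00,  4.94196208e-01,  1.34612536e+00, -2.07983996e-05,
        1.30251070e+00, -9.54734109e-02]), 'joint_vel': array([-0.00091413, -0.00097124, -0.00024086,  0.00040783,  0.00086439,
       -0.0006599 ]), 'joint_efforts': array([ 5.46618230e-04, -8.78767562e+01, -3.81849790e+01,  7.06503703e-02,
        5.32228814e-02, -1.89718082e-05]), 'tcp_pos': array([0.20167593, 0.5911629 , 0.21333213]), 'tool_rot': array([-1.34766885, -0.96284232,  0.96460187]), 'contact_force': array([1.57199126, 0.10544669, 0.64364552]), 'torque': array([-0.05620121, -0.02394374,  0.0060691 ]), 'finger_gap': 0.09105083303637462}
scene {'camera_matrix': array([[382.22333409,   0.        , 318.8599217 ],
       [  0.        , 382.22333409, 208.54417419],
       [  0.        ,   0.        ,   1.        ]]), 'rvec': array([ 2.39897111,  1.03235254, -0.28836819]), 'tvec': array([-0.42296182, -0.32400096,  1.2787142 ])}
top {'camera_matrix': array([[485.1810541 ,   0.        , 318.73571872],
       [  0.        , 485.1810541 , 199.99274031],
       [  0.        ,   0.        ,   1.        ]]), 'rvec': array([ 2.11930712, -2.16369756,  0.20673676]), 'tvec': array([0.03335875, 0.59055723, 1.02409501])}
wrist {'camera_matrix': array([[312.32035264,   0.        , 323.7962759 ],
       [  0.        , 312.32035264, 198.81919384],
       [  0.        ,   0.        ,   1.        ]]), 'rvec': array([-2.34797921, -1.67963814, -0.2530445 ]), 'tvec': array([-0.62458136, -0.03280505,  0.3911247 ])}
```

View pics/scene0.png

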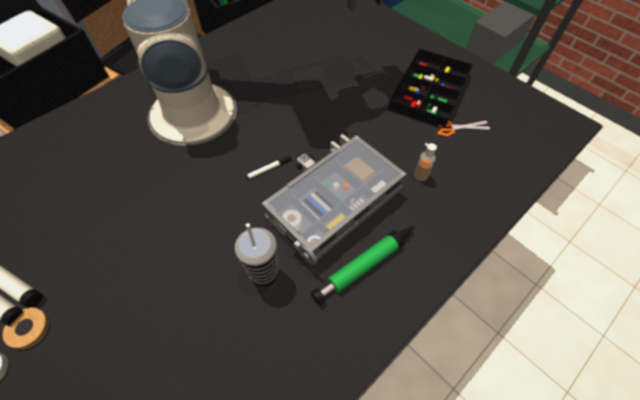

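View pics/top0.png

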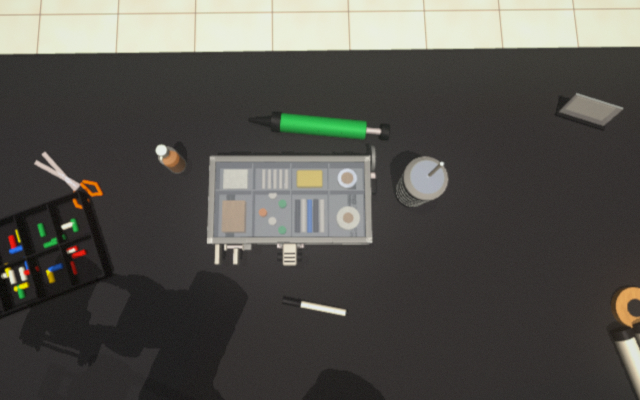

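Run:
```python
import numpy as np
from scipy.spatial.transform import Rotation as R
print(R.from_rotvec([-1.34766885, -0.96284232,  0.96460187]).as_matrix().round(3))
for n in("scene","top","wrist"):
    z=np.load(f"pics/{n}0.npz");M=R.from_rotvec(z['r']).as_matrix();print(n,-M.T@z['t']);print(M.round(2))
```

```text
[[ 0.323 -0.    -0.946]
 [ 0.946 -0.001  0.323]
 [-0.001 -1.     0.   ]]
scene [ 0.97796563 -0.35280637  0.91547487]
[[ 0.69  0.73  0.01]
 [ 0.62 -0.58 -0.53]
 [-0.38  0.37 -0.85]]
top [0.40833311 0.04588216 1.10896354]
[[-0.02 -1.    0.02]
 [-0.99  0.02 -0.17]
 [ 0.17 -0.02 -0.99]]
wrist [0.12222394 0.61841002 0.38312783]
[[ 0.32  0.95 -0.  ]
 [ 0.9  -0.31  0.3 ]
 [ 0.28 -0.1  -0.96]]
```

The top view shows the case at about px (210–372, 155–243), nearly square on. The bolt lug and plate are at (217,254) and (236,255), and the lid grip is at (290,255). The bottle stands on the left, the tumbler on the right, the pump behind and the marker in front. Next I measure these.

```bash
cat > h.py <<'E'
import numpy as np,cv2
from scipy.spatial.transform import Rotation as R
def load(n): return np.load(f"pics/{n}.npz")
def world_from_depth(z):
    d=z['d'];K=z['K'];M=R.from_rotvec(z['r'].ravel()).as_matrix()
    v,u=np.mgrid[:400,:640]
    c=np.stack([(u-K[0,2])/K[0,0]*d,(v-K[1,2])/K[1,1]*d,d],-1)
    w=(c-z['t'].ravel())@M; w[d==0]=np.nan
    return w
def ray(z,u,v,h):
    K=z['K'];M=R.from_rotvec(z['r'].ravel()).as_matrix();o=-M.T@z['t'].ravel()
    r=M.T@np.array([(u-K[0,2])/K[0,0],(v-K[1,2])/K[1,1],1]); return o+r*(h-o[2])/r[2]
E
python3 - <<'E'
from h import *
z=load('top0');p=z['p']
w=world_from_depth(z)
c=cv2.resize(p[140:280,195:385],None,fx=4,fy=4,interpolation=cv2.INTER_CUBIC);cv2.imwrite('pics/crop1.png',c)
s=load('scene0');cv2.imwrite('pics/crop2.png',cv2.resize(s['p'][120:270,230:440],None,fx=3.7,fy=3.7,interpolation=cv2.INTER_CUBIC))
h=w[...,2]
# frame mask: z 80-97
m=((h>0.083)&(h<0.097)).astype(np.uint8); 
roi=np.zeros_like(m);roi[150:270,200:385]=1;m&=roi
print(m.sum(), np.nanmedian(h[350:390,200:300]))
P=w[m>0][:,:2].astype(np.float32);print(P.min(0),P.max(0))
print(cv2.minAreaRect(P))
for a,b in((217,254),(236,255),(290,255),(290,245),(212,200),(370,200),(290,160),(290,240),(374,160)): print((a,b),w[b,a].round(4))
E
```

```text
14739 -8.854375411747561e-05
[ 0.44980344 -0.10289589] [0.69257677 0.25931066]
((0.5706782341003418, 0.0779411718249321), (0.24178765714168549, 0.36295774579048157), 0.3380575478076935)
(217, 254) [0.4752 0.2395 0.0739]
(236, 255) [0.4724 0.1998 0.0712]
(290, 255) [0.4686 0.0845 0.0952]
(290, 245) [0.4892 0.0842 0.0963]
(212, 200) [0.5878 0.2477 0.0944]
(370, 200) [ 0.5819 -0.0872  0.0918]
(290, 160) [0.6728 0.0821 0.0911]
(290, 240) [0.5    0.0842 0.0928]
(374, 160) [ 0.6656 -0.0973  0.1069]
```

View pics/crop1.png

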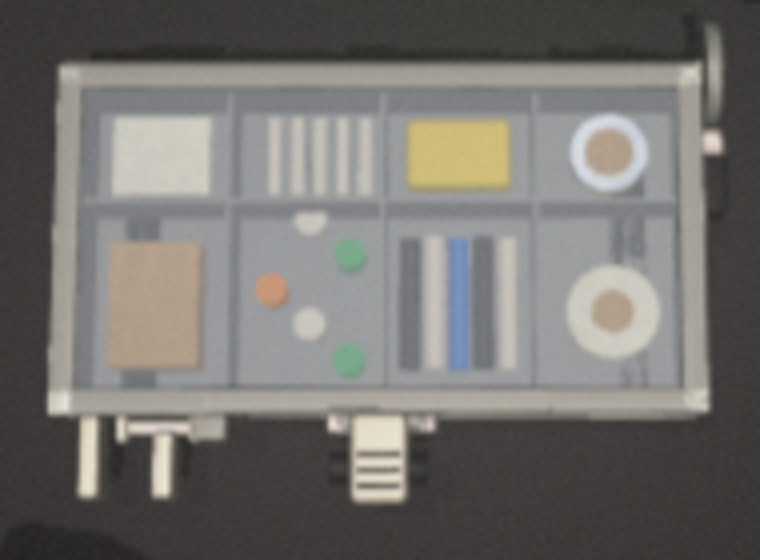

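View pics/crop2.png

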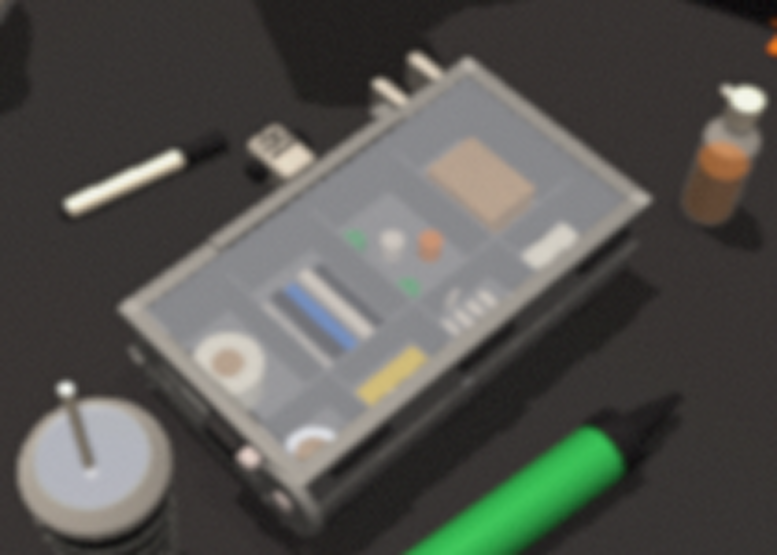

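View pics/wrist0.png

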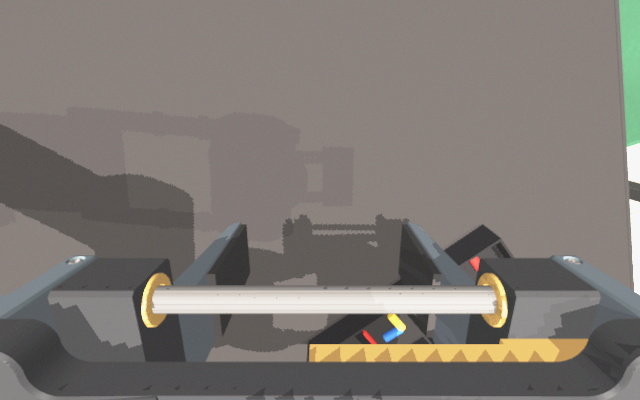

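Run:
```python
from h import *
z=load('top0')
f=lambda x,y,h: ray(z,195+(x+.5)/4-.5,140+(y+.5)/4-.5,h)
C=[f(60,66,.09),f(700,66,.09),f(49,412,.09),f(708,411,.09)]
for c in C: print(c.round(4))
d=lambda a,b:(np.linalg.norm(a-b),np.degrees(np.arctan2(*(b-a)[:2][::-1])))
print(d(C[1],C[0]),d(C[3],C[2]),d(C[2],C[0]),d(C[3],C[1]))
# grip block top front-left/front-right corners z=.097
print('grip',f(350,502,.097),f(407,502,.097),'lug',f(88,497,.071),f(88,418,.071),'plate',f(161,497,.07))
# edges by depth: lid height pixels
w=world_from_depth(z);h=w[...,2]
fr=[];bk=[];lf=[];rt=[]
for u in list(range(245,275))+list(range(310,365)):
    r=np.where((h[150:262,u]>.08))[0]+150; bk.append(w[r[0]+0,u,:2]);fr.append(w[r[-1],u,:2])
for v in range(165,235):
    r=np.where((h[v,200:385]>.085)&(h[v,200:385]<.1))[0]+200; lf.append(w[v,r[0],:2]);rt.append(w[v,r[-1],:2])
for n,q in(('fr',fr),('bk',bk),('lf',lf),('rt',rt)):
    q=np.array(q); l=cv2.fitLine(q.astype(np.float32),cv2.DIST_HUBER,0,.01,.01).ravel();print(n,l, np.degrees(np.arctan2(l[1],l[0])))
# bystanders
m=((h>0.02)).astype(np.uint8)
n,lab,st,ce=cv2.connectedComponentsWithStats(m)
for i in range(1,n):
    if st[i,4]>150:
        P=w[lab==i]; print(ce[i].round(),np.nanmin(P,0).round(3),np.nanmax(P,0).round(3))
```

```text
[0.6847 0.2551 0.09  ]
[ 0.6788 -0.0906  0.09  ]
[0.4983 0.2579 0.09  ]
[ 0.4917 -0.0872  0.09  ]
(np.float64(0.3457539874919967), np.float64(89.01572755567686)) (np.float64(0.34521623910426386), np.float64(88.89748855519811)) (np.float64(0.18643154552061142), np.float64(-0.8543045512277239)) (np.float64(0.18714350996716828), np.float64(-1.0196609882472858))
grip [0.44798087 0.10090271 0.097     ] [0.44734356 0.07148879 0.097     ] lug [0.45461762 0.24058617 0.071     ] [0.49636473 0.24114324 0.071     ] plate [0.45382999 0.2022766  0.07      ]
fr [0.01866931 0.9998257  0.49503848 0.03426376] 88.93026
bk [0.01210274 0.99992675 0.68386704 0.035489  ] 89.30654
lf [ 0.9998287  -0.01850901  0.5902978   0.25728527] -1.0605488
rt [ 0.9973401  -0.07288883  0.5590054  -0.0893551 ] -4.179929
[592. 107.] [ 0.772 -0.673  0.02 ] [ 0.824 -0.561  0.079]
[320. 125.] [ 0.737 -0.146  0.02 ] [0.807 0.181 0.052]
[170. 157.] [0.669 0.327 0.02 ] [0.71  0.367 0.134]
[289. 201.] [ 0.45  -0.103  0.026] [0.704 0.259 0.11 ]
[421. 181.] [ 0.569 -0.236  0.021] [ 0.658 -0.145  0.266]
[ 51. 249.] [0.355 0.486 0.02 ] [0.626 0.731 0.051]
[629. 352.] [ 0.155 -0.667  0.02 ] [ 0.302 -0.614  0.046]
```

The case's yaw is about -1° and its centre is about (0.593, 0.084). The grip, lug and plate pixels agree with the given geometry to 2–3 mm. I now turn the tool and move above the bolt.

Emit:
arm_command([
  {"xyz": [0,0,0],"spin": -6,"grip": 0},
  {"xyz": [0,0,0],"spin": -6,"grip": 0},
  {"xyz": [0,0,0],"spin": -5.85,"grip": 0},
  {"xyz": [-2.5,0,-1.9],"spin": 0,"grip": 0},
  {"xyz": [-2.5,0,-1.9],"spin": 0,"grip": 0},
  {"xyz": [-2.5,0,-1.9],"spin": 0,"grip": 0},
  {"xyz": [-2.5,0,-1.9],"spin": 0,"grip": 0},
  {"xyz": [-2.5,0,-1.9],"spin": 0,"grip": 0},
])

```text
time: 0.82
tcp_pos: [0.2951, 0.4636, 0.2138]
tool_rot: [-1.217, -1.197, 1.197]
contact_force: [0.5, 0.3, -0.1]
finger_gap: 0.0913
```

Emit:
arm_command([
  {"xyz": [-2.5,0,-1.9],"spin": 0,"grip": 0},
  {"xyz": [-2.5,0,-1.9],"spin": 0,"grip": 0},
  {"xyz": [-2.5,0,-1.9],"spin": 0,"grip": 0},
  {"xyz": [-2.5,0,-1.9],"spin": 0,"grip": 0},
  {"xyz": [-2.5,0,-1.9],"spin": 0,"grip": 0},
  {"xyz": [-2.5,0,-1.9],"spin": 0,"grip": 0},
  {"xyz": [-2.5,0,-1.9],"spin": 0,"grip": 0.12},
  {"xyz": [0,0,0],"spin": 0,"grip": 0.12},
])

```text
time: 1.48
tcp_pos: [0.4272, 0.2841, 0.2138]
tool_rot: [-1.22, -1.194, 1.195]
contact_force: [0.2, 0.5, -0.7]
finger_gap: 0.0818
```

```bash
cat > st.py <<'E'
from bench import *
import numpy as np,sys
from scipy.spatial.transform import Rotation as R
def show(tgt=None):
    s=get_state();M=R.from_rotvec(s['tool_rot']).as_matrix()
    print('t',s['time'],'tcp',s['tcp_pos'].round(4),'gap',round(s['finger_gap'],4),'F',s['contact_force'].round(1),'q',s['joint_positions'].round(2))
    print('yaw x',np.degrees(np.arctan2(M[1,0],M[0,0])).round(2),'ydir',M[:,1].round(3))
    if tgt is not None: print('need cm',(100*M.T@(np.array(tgt)-s['tcp_pos'])).round(2))
if __name__=='__main__': show([float(a) for a in sys.argv[1:]] or None)
E
python3 st.py .468 .229 .1
```

```text
t 1.4833 tcp [0.4272 0.2841 0.2138] gap 0.0818 F [ 0.2  0.5 -0.7] q [ 0.47  0.34  1.62 -0.    1.19 -1.08]
yaw x 88.84 ydir [ 0.001 -0.001 -1.   ]
need cm [-5.41 11.39 -4.18]
```

Emit:
arm_command([
  {"xyz": [-1.9,2,-1.4],"spin": 0,"grip": 0.12},
  {"xyz": [-1.9,2,-1.4],"spin": 0,"grip": 0.12},
  {"xyz": [-1.6,2,-1.4],"spin": 0,"grip": 0.12},
  {"xyz": [0,2,0],"spin": 0,"grip": 0.12},
  {"xyz": [0,2,0],"spin": 0,"grip": 0.12},
  {"xyz": [0,1.4,0],"spin": 0,"grip": 0.12},
  {"xyz": [0,0,0],"spin": 0,"grip": 0.12},
])

```text
time: 2.07
tcp_pos: [0.4641, 0.2323, 0.0974]
tool_rot: [-1.216, -1.192, 1.199]
contact_force: [-0.9, 0.3, -0.4]
finger_gap: 0.0803
```

```bash
python3 st.py .468 .229 .036
python3 - <<'E'
from bench import *
import cv2,numpy as np
for n in("top","wrist"):
    c=camera_params(n)
    p,d=snapshot(n); 
    np.savez(f"pics/{n}1.npz",p=p,d=d,K=c["camera_matrix"],r=c["rvec"],t=c["tvec"]); cv2.imwrite(f"pics/{n}1.png",p)
E
```

```text
t 2.0667 tcp [0.4641 0.2323 0.0974] gap 0.0803 F [-0.9  0.3 -0.4] q [ 0.35  0.5   1.73  0.    0.91 -1.2 ]
yaw x 88.99 ydir [-0.004 -0.001 -1.   ]
need cm [-0.32  6.14 -0.42]
```

View pics/wrist1.png

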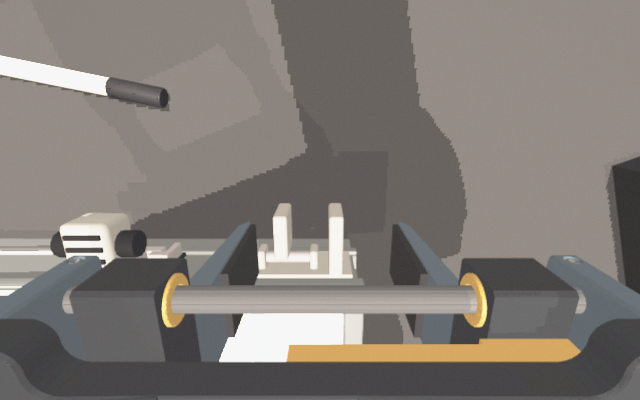

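View pics/top1.png

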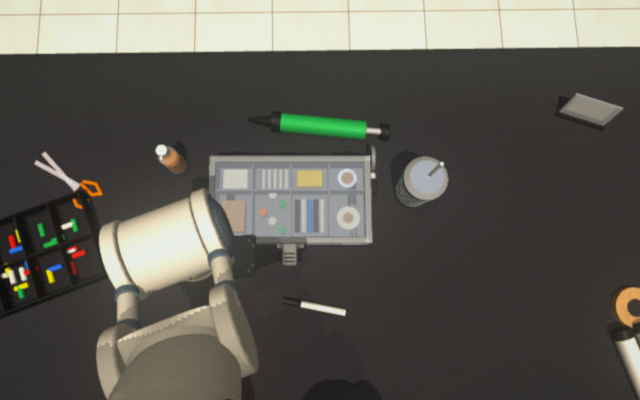

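The wrist view (its right is +y) shows the plate at (284,230) and the lug at (336,235) between the fingers. The grip is at (98,240). I check these positions by depth.

Run:
```python
from h import *
z=load('wrist1');w=world_from_depth(z)
for n,(u0,u1,v0,v1),(a,b) in(('plate',(265,300,195,250),(.06,.078)),('lug',(322,350,195,262),(.06,.078)),('grip',(50,140,205,262),(.09,.104)),('btn',(50,150,205,262),(.07,.0885))):
    s=w[v0:v1,u0:u1].reshape(-1,3);k=(s[:,2]>a)&(s[:,2]<b);s=s[k]
    print(n,len(s),np.percentile(s,2,axis=0).round(4),np.percentile(s,98,axis=0).round(4),np.median(s,0).round(4))
```

```text
plate 571 [0.454  0.1971 0.0609] [0.4789 0.2067 0.0697] [0.4655 0.2024 0.0683]
lug 690 [0.4548 0.236  0.0622] [0.4881 0.2452 0.0708] [0.4699 0.2406 0.0695]
grip 1904 [0.4484 0.0655 0.0902] [0.4709 0.1074 0.0967] [0.4594 0.0899 0.0941]
btn 1224 [0.4478 0.062  0.0724] [0.4738 0.1121 0.0884] [0.4576 0.1007 0.0828]
```

Emit:
arm_command([
  {"xyz": [-0.35,0,0],"spin": 0,"grip": 0.12},
  {"xyz": [0,1.5,0],"spin": 0,"grip": 0.12},
  {"xyz": [0,1.5,0],"spin": 0,"grip": 0.12},
  {"xyz": [0,1.5,0],"spin": 0,"grip": 0.12},
  {"xyz": [0,1.4,0],"spin": 0,"grip": 0.12},
  {"xyz": [0,0,0],"spin": 0,"grip": 0.12},
  {"xyz": [0,0,0],"spin": 0,"grip": 0.12},
])

```text
time: 2.75
tcp_pos: [0.4657, 0.2294, 0.0415]
tool_rot: [-1.217, -1.197, 1.196]
contact_force: [0.2, 0.6, 0.3]
finger_gap: 0.0803
```

```bash
python3 st.py .465 .2285 .036
```

```text
t 2.75 tcp [0.4657 0.2294 0.0415] gap 0.0803 F [0.2 0.6 0.3] q [ 0.34  0.59  1.78  0.    0.77 -1.21]
yaw x 89.02 ydir [ 0.  0. -1.]
need cm [-0.1   0.55  0.07]
```

Emit:
arm_command([
  {"xyz": [-0.1,0.5,0],"spin": 0,"grip": 0.2},
  {"xyz": [0,0,0],"spin": 0,"grip": 0.3},
  {"xyz": [0,0,0],"spin": 0,"grip": 0.4},
  {"xyz": [0,0,0],"spin": 0,"grip": 0.5},
  {"xyz": [0,0,0],"spin": 0,"grip": 0.6},
  {"xyz": [0,0,0],"spin": 0,"grip": 0.7},
  {"xyz": [0,0,0],"spin": 0,"grip": 0.8},
  {"xyz": [0,0,0],"spin": 0,"grip": 0.8},
], squeeze=20)

```text
time: 3.42
tcp_pos: [0.4657, 0.2291, 0.0361]
tool_rot: [-1.217, -1.197, 1.195]
contact_force: [0.8, 5.9, 3.7]
finger_gap: 0.0341
```

Emit:
arm_command([
  {"xyz": [0,0,0],"spin": 0,"grip": 0.8},
  {"xyz": [0,0,0],"spin": 0,"grip": 0.8},
  {"xyz": [0,0,0],"spin": 0,"grip": 0.8},
  {"xyz": [0,0,0],"spin": 0,"grip": 0.8},
], squeeze=20)

```text
time: 3.75
tcp_pos: [0.4658, 0.2291, 0.0361]
tool_rot: [-1.217, -1.197, 1.195]
contact_force: [0.0, 4.1, 2.6]
finger_gap: 0.034
```

The opening is 34.0 mm, so the bolt is fully back. I release it and lift.

Emit:
arm_command([
  {"xyz": [0,0,0],"spin": 0,"grip": 0.12},
  {"xyz": [0,0,0],"spin": 0,"grip": 0.12},
  {"xyz": [0,0,0],"spin": 0,"grip": 0.12},
  {"xyz": [0,0,0],"spin": 0,"grip": 0.12},
  {"xyz": [0,0,0],"spin": 0,"grip": 0.12},
  {"xyz": [0,-3,0],"spin": 0,"grip": 0.12},
  {"xyz": [0,-3,0],"spin": 0,"grip": 0.12},
  {"xyz": [0,-3,0],"spin": 0,"grip": 0.12},
])

```text
time: 4.42
tcp_pos: [0.4651, 0.2282, 0.1267]
tool_rot: [-1.217, -1.195, 1.197]
contact_force: [0.3, -0.3, -0.0]
finger_gap: 0.0801
```

Emit:
arm_command([
  {"xyz": [-2.5,0,0],"spin": 0,"grip": 0.12},
  {"xyz": [-3,0,0],"spin": 0,"grip": 0.12},
  {"xyz": [-3,0,0],"spin": 0,"grip": 0.12},
  {"xyz": [-3,0,0],"spin": 0,"grip": 0.12},
  {"xyz": [-2.5,0,0],"spin": 0,"grip": 0.12},
  {"xyz": [0,0,0],"spin": 0,"grip": 0.12},
  {"xyz": [0,0,0],"spin": 0,"grip": 0.12},
])

```text
time: 5.0
tcp_pos: [0.4632, 0.0874, 0.126]
tool_rot: [-1.218, -1.195, 1.195]
contact_force: [-0.3, 0.5, -0.2]
finger_gap: 0.0802
```

Run:
```python
from bench import *
from h import *
import st; st.show([.467,.086,.069])
n="wrist"
c=camera_params(n)
p,d=snapshot(n); 
np.savez(f"pics/{n}2.npz",p=p,d=d,K=c["camera_matrix"],r=c["rvec"],t=c["tvec"]); cv2.imwrite(f"pics/{n}2.png",p)
```

```text
t 5.0 tcp [0.4632 0.0874 0.126 ] gap 0.0802 F [-0.3  0.5 -0.2] q [ 0.06  0.4   1.82  0.    0.92 -1.49]
yaw x 88.87 ydir [-0.  0. -1.]
need cm [-0.13  5.7  -0.39]
```

View pics/wrist2.png

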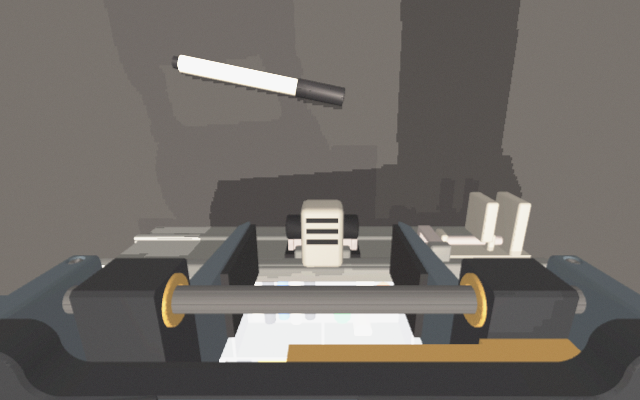

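The wrist view shows the grip at (322,233) with its dark buttons at (293,227) and (351,227), midway between the fingers. The plate at (483,215) now stands next to the lug at (512,220), so the bolt is back. I measure the buttons and the bolt.

Run:
```python
from h import *
z=load('wrist2');w=world_from_depth(z);p=z['p']
for n,(u0,u1,v0,v1),(a,b) in(('grip',(275,372,195,268),(.0945,.104)),('btnR',(284,300,210,240),(.07,.0945)),('btnL',(345,360,210,240),(.07,.0945)),('plate',(462,495,185,252),(.06,.078)),('lug',(496,530,185,255),(.066,.078))):
    s=w[v0:v1,u0:u1].reshape(-1,3);g=p[v0:v1,u0:u1].reshape(-1,3).max(1);k=(s[:,2]>a)&(s[:,2]<b)
    if 'btn' in n:k&=g<60
    s=s[k]
    print(n,len(s),np.percentile(s,2,axis=0).round(4),np.percentile(s,98,axis=0).round(4),np.median(s,0).round(4))
```

```text
grip 1315 [0.4513 0.0739 0.0945] [0.49   0.0976 0.0971] [0.4692 0.0855 0.0952]
btnR 125 [0.4568 0.0609 0.0817] [0.4719 0.0697 0.0906] [0.4587 0.0657 0.0868]
btnL 142 [0.4575 0.1025 0.0821] [0.4729 0.1112 0.0901] [0.4599 0.1069 0.0872]
plate 815 [0.4545 0.2062 0.0603] [0.4986 0.2256 0.0698] [0.4744 0.2142 0.0676]
lug 837 [0.4551 0.2206 0.0664] [0.4988 0.2452 0.0708] [0.4757 0.2385 0.0694]
```

Emit:
arm_command([
  {"xyz": [-0.13,0,0],"spin": 0,"grip": 0.12},
  {"xyz": [0,1.5,0],"spin": 0,"grip": 0.12},
  {"xyz": [0,1.5,0],"spin": 0,"grip": 0.12},
  {"xyz": [0,1.5,0],"spin": 0,"grip": 0.12},
  {"xyz": [0,1.0,0],"spin": 0,"grip": 0.12},
  {"xyz": [0,0,0],"spin": 0,"grip": 0.12},
  {"xyz": [0,0,0],"spin": 0,"grip": 0.12},
])

```text
time: 5.63
tcp_pos: [0.4629, 0.0878, 0.0707]
tool_rot: [-1.216, -1.197, 1.198]
contact_force: [0.2, 0.2, 0.4]
finger_gap: 0.08
```

```bash
python3 st.py .4635 .086 .069
```

```text
t 5.6333 tcp [0.4629 0.0878 0.0707] gap 0.08 F [0.2 0.2 0.4] q [ 0.06  0.5   1.87  0.    0.77 -1.49]
yaw x 89.08 ydir [-0.001 -0.    -1.   ]
need cm [-0.18  0.17 -0.07]
```

Emit:
arm_command([
  {"xyz": [-0.18,0.15,-0.07],"spin": 0,"grip": 0.3},
  {"xyz": [0,0,0],"spin": 0,"grip": 0.4},
  {"xyz": [0,0,0],"spin": 0,"grip": 0.5},
  {"xyz": [0,0,0],"spin": 0,"grip": 0.6},
  {"xyz": [0,0,0],"spin": 0,"grip": 0.7},
  {"xyz": [0,0,0],"spin": 0,"grip": 0.8},
  {"xyz": [0,0,0],"spin": 0,"grip": 0.8},
  {"xyz": [0,0,0],"spin": 0,"grip": 0.8},
], squeeze=35)

```text
time: 6.3
tcp_pos: [0.464, 0.0859, 0.0696]
tool_rot: [-1.217, -1.197, 1.195]
contact_force: [0.2, 7.6, -0.7]
finger_gap: 0.0376
```

```bash
python3 st.py .4635 .086 .069
python3 - <<'E'
import numpy as np
# arc waypoints in tool axes (y down, z=-x'), radius .214, phase 6mm
r=np.hypot(.214,.006);a0=np.arctan2(.006,.214)
T=np.linspace(0,1.66,25);P=np.c_[-r*np.cos(a0+T),r*np.sin(a0+T)]
for t,d,p in zip(T[1:],np.diff(P,axis=0)*100,P[1:]):print(round(t,3),'y %.2f z %.2f'%(-d[1],-d[0]), 'dx,dz from start',(p-P[0]).round(4))
E
```

```text
t 6.3 tcp [0.464  0.0859 0.0696] gap 0.0376 F [ 0.2  7.6 -0.7] q [ 0.06  0.5   1.87  0.    0.77 -1.5 ]
yaw x 88.99 ydir [ 0.001  0.001 -1.   ]
need cm [0.01 0.06 0.05]
0.069 y -1.48 z -0.09 dx,dz from start [0.0009 0.0148]
0.138 y -1.47 z -0.19 dx,dz from start [0.0029 0.0295]
0.208 y -1.45 z -0.30 dx,dz from start [0.0058 0.044 ]
0.277 y -1.43 z -0.40 dx,dz from start [0.0098 0.0582]
0.346 y -1.40 z -0.49 dx,dz from start [0.0147 0.0722]
0.415 y -1.36 z -0.59 dx,dz from start [0.0206 0.0858]
0.484 y -1.31 z -0.68 dx,dz from start [0.0274 0.0989]
0.553 y -1.26 z -0.77 dx,dz from start [0.0351 0.1116]
0.622 y -1.21 z -0.86 dx,dz from start [0.0436 0.1237]
0.692 y -1.15 z -0.94 dx,dz from start [0.053  0.1351]
0.761 y -1.08 z -1.01 dx,dz from start [0.0631 0.1459]
0.83 y -1.01 z -1.09 dx,dz from start [0.074 0.156]
0.899 y -0.93 z -1.15 dx,dz from start [0.0855 0.1653]
0.968 y -0.85 z -1.21 dx,dz from start [0.0977 0.1737]
1.038 y -0.76 z -1.27 dx,dz from start [0.1104 0.1813]
1.107 y -0.67 z -1.32 dx,dz from start [0.1236 0.188 ]
1.176 y -0.58 z -1.36 dx,dz from start [0.1372 0.1938]
1.245 y -0.48 z -1.40 dx,dz from start [0.1512 0.1987]
1.314 y -0.39 z -1.43 dx,dz from start [0.1655 0.2025]
1.383 y -0.29 z -1.45 dx,dz from start [0.18   0.2054]
1.453 y -0.18 z -1.47 dx,dz from start [0.1947 0.2072]
1.522 y -0.08 z -1.48 dx,dz from start [0.2095 0.208 ]
1.591 y 0.02 z -1.48 dx,dz from start [0.2243 0.2078]
1.66 y 0.12 z -1.48 dx,dz from start [0.239  0.2066]
```

The gap is 37.6 mm, so the buttons are squeezed in. Now I lift along the arc in half steps.

Emit:
arm_command([
  {"xyz": [0,-0.74,-0.03],"grip": 0.8},
  {"xyz": [0,-0.74,-0.06],"grip": 0.8},
  {"xyz": [0,-0.74,-0.08],"grip": 0.8},
  {"xyz": [0,-0.73,-0.11],"grip": 0.8},
  {"xyz": [0,-0.73,-0.14],"grip": 0.8},
  {"xyz": [0,-0.72,-0.16],"grip": 0.8},
  {"xyz": [0,0,0],"grip": 0.8},
])

```text
invalid input at $.series[0]: expected keys xyz, spin, grip
```

```bash
python3 st.py .4698 .086 .1136
python3 - <<'E'
from bench import *
import cv2
p,d=snapshot("top");cv2.imwrite("pics/top3.png",p[100:300,150:470].repeat(2,0).repeat(2,1))
p,d=snapshot("wrist");cv2.imwrite("pics/wrist3.png",p)
E
```

```text
t 6.3 tcp [0.464  0.0859 0.0696] gap 0.0376 F [ 0.2  7.6 -0.7] q [ 0.06  0.5   1.87  0.    0.77 -1.5 ]
yaw x 88.99 ydir [ 0.001  0.001 -1.   ]
need cm [ 0.02 -4.39 -0.58]
```

View pics/wrist3.png

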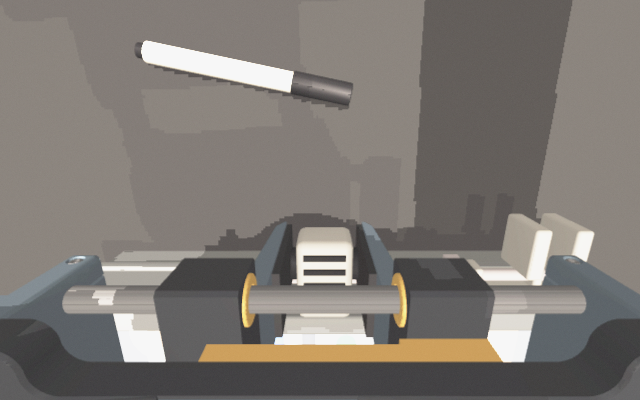

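The call was refused because each row needs all three keys, so nothing moved. The wrist view shows the grip at (325,260) held between both pads and the plate against the lug at (545,240). I resend it with the spin key.

Emit:
arm_command([
  {"xyz": [0,-0.74,-0.03],"spin": 0,"grip": 0.8},
  {"xyz": [0,-0.74,-0.06],"spin": 0,"grip": 0.8},
  {"xyz": [0,-0.74,-0.08],"spin": 0,"grip": 0.8},
  {"xyz": [0,-0.73,-0.11],"spin": 0,"grip": 0.8},
  {"xyz": [0,-0.73,-0.14],"spin": 0,"grip": 0.8},
  {"xyz": [0,-0.72,-0.16],"spin": 0,"grip": 0.8},
  {"xyz": [0,0,0],"spin": 0,"grip": 0.8},
])

```text
time: 6.98
tcp_pos: [0.4697, 0.0858, 0.1144]
tool_rot: [-1.217, -1.197, 1.195]
contact_force: [0.7, 6.8, -3.9]
finger_gap: 0.0372
```

```bash
python3 st.py .4698 .086 .1136
python3 - <<'E'
from bench import *
import cv2
p,d=snapshot("scene");cv2.imwrite("pics/scene4.png",p[90:290,180:460].repeat(2,0).repeat(2,1))
p,d=snapshot("wrist");cv2.imwrite("pics/wrist4.png",p)
E
```

```text
t 6.9833 tcp [0.4697 0.0858 0.1144] gap 0.0372 F [ 0.7  6.8 -3.9] q [ 0.05  0.43  1.82  0.    0.89 -1.5 ]
yaw x 88.99 ydir [ 0.     0.001 -1.   ]
need cm [ 0.02  0.08 -0.01]
```

View pics/scene4.png

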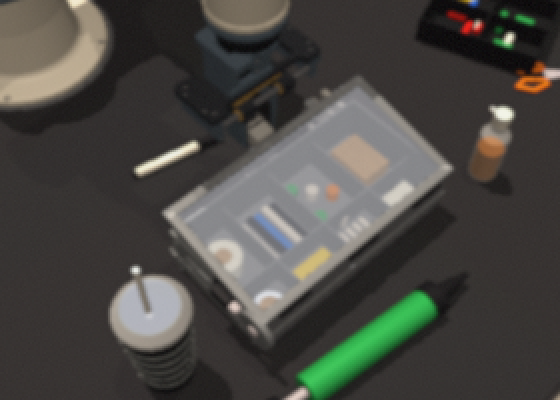

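View pics/wrist4.png

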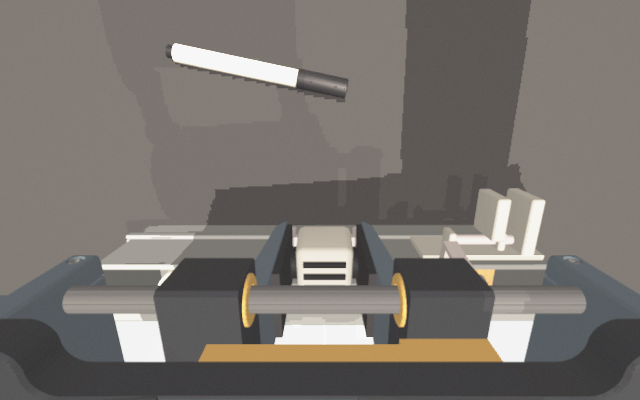

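The lid front edge has risen at (170,215)–(360,90) in the scene crop, with a 4 N load on the tool. The lid follows, so I continue.

Emit:
arm_command([
  {"xyz": [0,-0.72,-0.19],"spin": 0,"grip": 0.8},
  {"xyz": [0,-0.71,-0.21],"spin": 0,"grip": 0.8},
  {"xyz": [0,-0.7,-0.24],"spin": 0,"grip": 0.8},
  {"xyz": [0,-0.7,-0.26],"spin": 0,"grip": 0.8},
  {"xyz": [0,-0.68,-0.28],"spin": 0,"grip": 0.8},
  {"xyz": [0,-0.68,-0.31],"spin": 0,"grip": 0.8},
  {"xyz": [0,-0.66,-0.33],"spin": 0,"grip": 0.8},
  {"xyz": [0,-0.65,-0.35],"spin": 0,"grip": 0.8},
])

```text
time: 7.75
tcp_pos: [0.4906, 0.0855, 0.1686]
tool_rot: [-1.216, -1.196, 1.196]
contact_force: [-0.3, 5.6, -4.1]
finger_gap: 0.0373
```

Emit:
arm_command([
  {"xyz": [0,-0.63,-0.38],"spin": 0,"grip": 0.8},
  {"xyz": [0,-0.63,-0.39],"spin": 0,"grip": 0.8},
  {"xyz": [0,-0.61,-0.42],"spin": 0,"grip": 0.8},
  {"xyz": [0,-0.6,-0.44],"spin": 0,"grip": 0.8},
  {"xyz": [0,-0.58,-0.46],"spin": 0,"grip": 0.8},
  {"xyz": [0,-0.57,-0.48],"spin": 0,"grip": 0.8},
  {"xyz": [0,0,0],"spin": 0,"grip": 0.8},
])

```text
time: 8.33
tcp_pos: [0.5167, 0.085, 0.2053]
tool_rot: [-1.216, -1.196, 1.196]
contact_force: [-4.0, 5.1, -1.1]
finger_gap: 0.0376
```

```bash
python3 st.py .517 .085 .2047
python3 - <<'E'
from bench import *
import cv2
p,d=snapshot("scene");cv2.imwrite("pics/scene5.png",p[90:290,180:460].repeat(2,0).repeat(2,1))
p,d=snapshot("wrist");cv2.imwrite("pics/wrist5.png",p)
E
```

```text
t 8.3333 tcp [0.5167 0.085  0.2053] gap 0.0376 F [-4.   5.1 -1.1] q [ 0.05  0.36  1.6   0.    1.18 -1.51]
yaw x 89.01 ydir [-0.001  0.001 -1.   ]
need cm [ 0.    0.06 -0.03]
```

View pics/scene5.png

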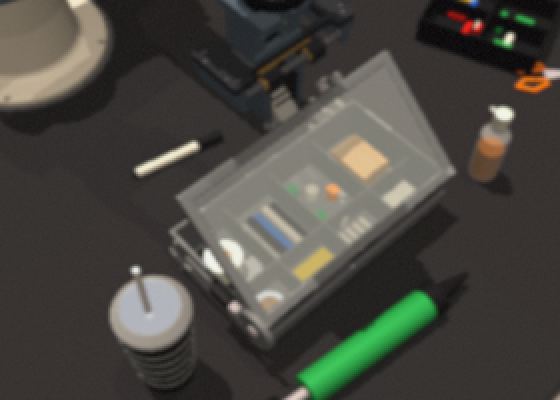

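View pics/wrist5.png

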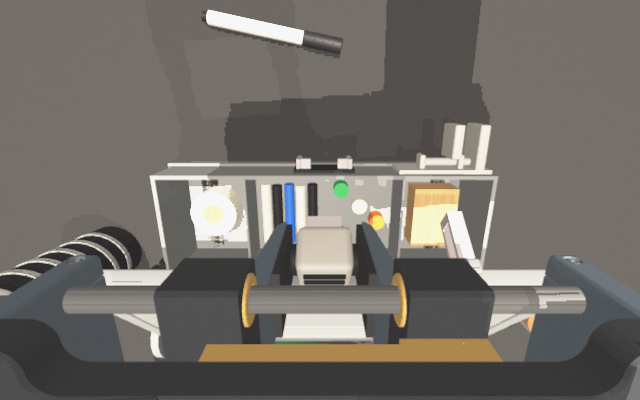

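The lid stands at about 40°, the open case interior is visible in the wrist view, and the grip is at (325,245) between the pads. I continue through the click.

Emit:
arm_command([
  {"xyz": [0,-0.55,-0.5],"spin": 0,"grip": 0.8},
  {"xyz": [0,-0.53,-0.51],"spin": 0,"grip": 0.8},
  {"xyz": [0,-0.51,-0.54],"spin": 0,"grip": 0.8},
  {"xyz": [0,-0.5,-0.55],"spin": 0,"grip": 0.8},
  {"xyz": [0,-0.47,-0.57],"spin": 0,"grip": 0.8},
  {"xyz": [0,-0.46,-0.58],"spin": 0,"grip": 0.8},
  {"xyz": [0,-0.43,-0.6],"spin": 0,"grip": 0.8},
  {"xyz": [0,-0.42,-0.61],"spin": 0,"grip": 0.8},
], squeeze=40)

```text
time: 9.1
tcp_pos: [0.5605, 0.0842, 0.2432]
tool_rot: [-1.215, -1.195, 1.197]
contact_force: [-4.6, 5.0, -3.2]
finger_gap: 0.0369
```

Emit:
arm_command([
  {"xyz": [0,-0.39,-0.63],"spin": 0,"grip": 0.8},
  {"xyz": [0,-0.37,-0.64],"spin": 0,"grip": 0.8},
  {"xyz": [0,-0.34,-0.65],"spin": 0,"grip": 0.8},
  {"xyz": [0,-0.33,-0.67],"spin": 0,"grip": 0.8},
  {"xyz": [0,-0.3,-0.68],"spin": 0,"grip": 0.8},
  {"xyz": [0,-0.28,-0.68],"spin": 0,"grip": 0.8},
  {"xyz": [0,-0.25,-0.7],"spin": 0,"grip": 0.8},
  {"xyz": [0,0,0],"spin": 0,"grip": 0.8},
])

```text
time: 9.77
tcp_pos: [0.6084, 0.0834, 0.2664]
tool_rot: [-1.216, -1.197, 1.196]
contact_force: [-5.8, 5.8, 6.8]
finger_gap: 0.0375
```

```bash
python3 st.py
python3 - <<'E'
from bench import *
import cv2
p,d=snapshot("scene");cv2.imwrite("pics/scene6.png",p[90:290,180:460].repeat(2,0).repeat(2,1))
p,d=snapshot("wrist");cv2.imwrite("pics/wrist6.png",p)
E
```

```text
t 9.7667 tcp [0.6084 0.0834 0.2664] gap 0.0375 F [-5.8  5.8  6.8] q [ 0.04  0.43  1.3   0.    1.41 -1.52]
yaw x 89.02 ydir [-0.     0.001 -1.   ]
```

View pics/scene6.png

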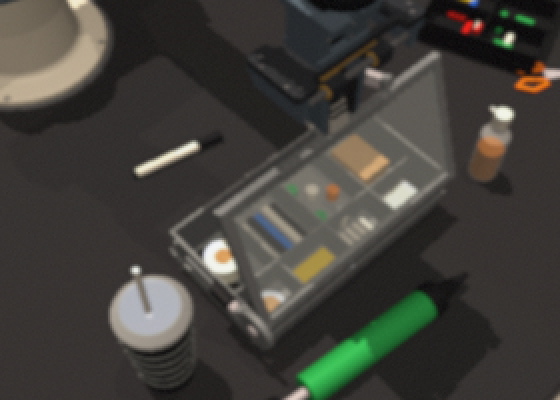

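View pics/wrist6.png

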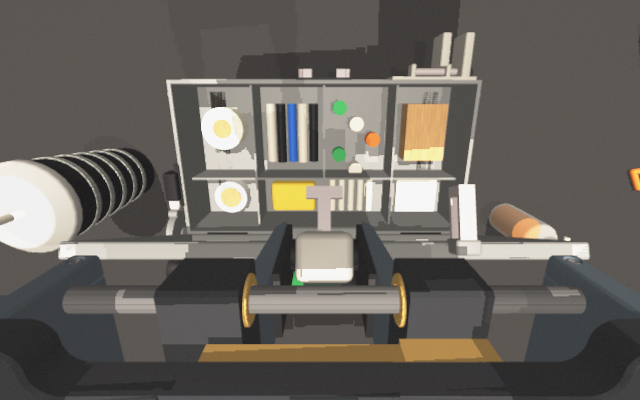

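The lid has passed the click (about 1.2 rad by arc position, +x load). Everything else is still in place. I continue to upright and a little beyond.

Emit:
arm_command([
  {"xyz": [0,-0.28,-0.7],"spin": 0,"grip": 0.8},
  {"xyz": [0,-0.24,-0.71],"spin": 0,"grip": 0.8},
  {"xyz": [0,-0.2,-0.71],"spin": 0,"grip": 0.8},
  {"xyz": [0,-0.17,-0.72],"spin": 0,"grip": 0.8},
  {"xyz": [0,-0.15,-0.72],"spin": 0,"grip": 0.8},
  {"xyz": [0,-0.12,-0.73],"spin": 0,"grip": 0.8},
  {"xyz": [0,-0.1,-0.73],"spin": 0,"grip": 0.8},
  {"xyz": [0,-0.08,-0.74],"spin": 0,"grip": 0.8},
])

```text
time: 10.53
tcp_pos: [0.6652, 0.0824, 0.279]
tool_rot: [-1.215, -1.196, 1.197]
contact_force: [-3.4, 4.6, -3.1]
finger_gap: 0.0369
```

Emit:
arm_command([
  {"xyz": [0,-0.05,-0.74],"spin": 0,"grip": 0.8},
  {"xyz": [0,-0.03,-0.74],"spin": 0,"grip": 0.8},
  {"xyz": [0,0,-0.74],"spin": 0,"grip": 0.8},
  {"xyz": [0,0.02,-0.74],"spin": 0,"grip": 0.8},
  {"xyz": [0,0.05,-0.74],"spin": 0,"grip": 0.8},
  {"xyz": [0,0.07,-0.74],"spin": 0,"grip": 0.8},
  {"xyz": [0,0,0],"spin": 0,"grip": 0.8},
])

```text
time: 11.12
tcp_pos: [0.7105, 0.0816, 0.2782]
tool_rot: [-1.216, -1.196, 1.196]
contact_force: [-2.3, 3.8, -1.0]
finger_gap: 0.0373
```

```bash
cat > look.py <<'E'
from bench import *
import cv2,sys
from h import *
import st
k=sys.argv[1]
st.show()
for n in("scene","wrist","top"):
    c=camera_params(n); p,d=snapshot(n)
    np.savez(f"pics/{n}{k}.npz",p=p,d=d,K=c["camera_matrix"],r=c["rvec"],t=c["tvec"])
    cv2.imwrite(f"pics/{n}{k}.png",p[90:290,180:460].repeat(2,0).repeat(2,1) if n=="scene" else p)
E
python3 look.py 7
```

```text
t 11.1167 tcp [0.7105 0.0816 0.2782] gap 0.0373 F [-2.3  3.8 -1. ] q [ 0.03  0.59  1.    0.    1.56 -1.52]
yaw x 89.03 ydir [-0.001  0.001 -1.   ]
```

View pics/scene7.png

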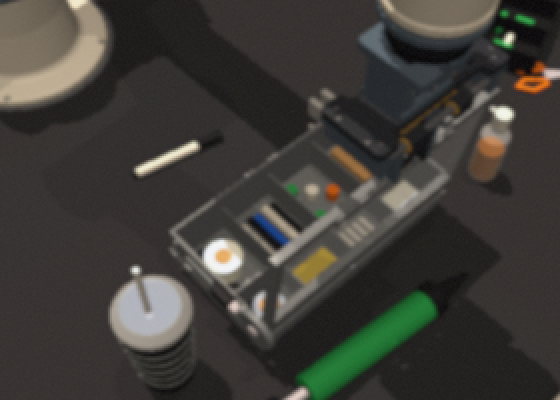

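View pics/wrist7.png

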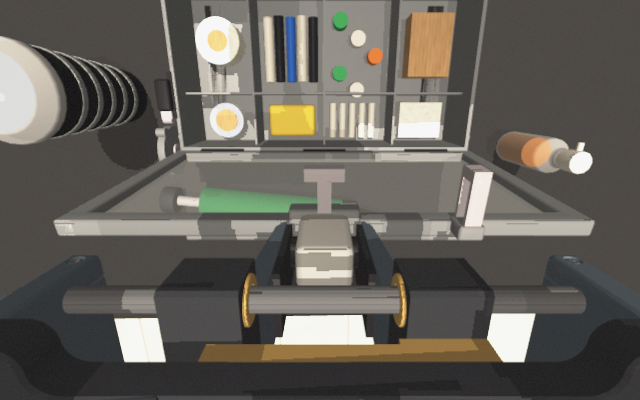

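View pics/top7.png

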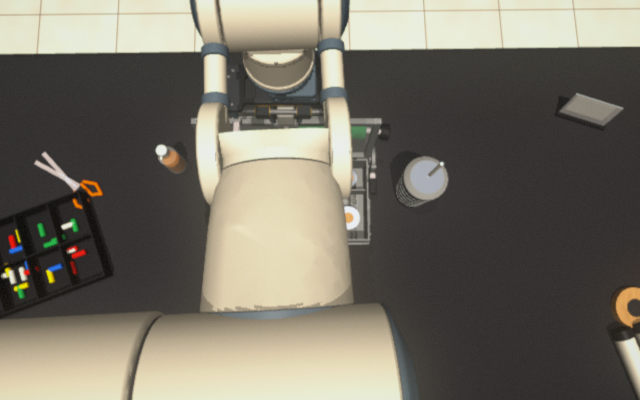

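The wrist view shows the lid's upper edge at row ~228, the grip at (325,245) in the pads, and the bottle and tumbler still standing. I measure the lid angle and re-check the bystanders and bolt.

Run:
```python
from h import *
z=load('wrist7');w=world_from_depth(z)
hx,hz=.681,.078
for u in(90,120,150,520,545,570):
    for v in (224,231): 
        q=w[v,u]; print((u,v),q.round(4),'angle',round(np.arctan2(q[2]-hz,(hx-(q[1]-.084)*-.0175*-1)-q[0]),3),'r',round(np.hypot(q[2]-hz,q[0]-hx),4))
for n in('top0','top7'):
    t=load(n);W=world_from_depth(t);h=W[...,2]
    for nm,(u0,u1,v0,v1) in(('bottle',(150,190,140,178)),('tumbler',(394,450,150,210))):
        s=W[v0:v1,u0:u1].reshape(-1,3);s=s[s[:,2]>.05];print(n,nm,np.median(s,0).round(4))
a=load('scene0');b=load('scene7')
for nm,lo,hi,(u0,u1,v0,v1) in(('pump',(20,90,0),(120,255,120),(300,420,220,310)),('marker',(170,170,170),(255,255,255),(240,292,150,185)),('bottle',0,0,(412,440,140,185))):
    for q in(a,b):
        s=q['p'][v0:v1,u0:u1]
        if nm=='bottle': m=(s[...,2].astype(int)-s[...,0]>35).astype(np.uint8)
        elif nm=='pump': m=((s[...,1].astype(int)-s[...,2])>30).astype(np.uint8)
        else: m=cv2.inRange(s,np.array(lo),np.array(hi))
        M=cv2.moments(m,True);print(nm,M['m00'],round(M['m10']/M['m00']+u0,1),round(M['m01']/M['m00']+v0,1))
```

```text
(90, 224) [ 0.6977 -0.0675  0.262 ] angle 1.647 r 0.1847
(90, 231) [ 0.7028 -0.0694  0.2611] angle 1.675 r 0.1844
(120, 224) [ 0.6983 -0.049   0.2611] angle 1.653 r 0.1839
(120, 231) [ 0.7038 -0.0511  0.2596] angle 1.683 r 0.183
(150, 224) [ 0.6985 -0.0296  0.2614] angle 1.655 r 0.1843
(150, 231) [ 0.7035 -0.0306  0.2613] angle 1.682 r 0.1846
(520, 224) [0.7022 0.2066 0.2629] angle 1.696 r 0.1861
(520, 231) [0.7077 0.2084 0.2614] angle 1.727 r 0.1853
(545, 224) [0.703  0.2235 0.2616] angle 1.703 r 0.1849
(545, 231) [0.7079 0.2246 0.2615] angle 1.73 r 0.1854
(570, 224) [0.7036 0.2402 0.2609] angle 1.708 r 0.1843
(570, 231) [0.708  0.2403 0.2619] angle 1.731 r 0.1859
top0 bottle [0.6837 0.3411 0.0938]
top0 tumbler [ 0.6068 -0.1819  0.1738]
top7 bottle [0.6836 0.3409 0.0936]
top7 tumbler [ 0.6067 -0.1821  0.1736]
pump 1406.0 363.3 262.5
pump 1358.0 363.3 262.8
marker 102.0 262.7 168.6
marker 87.0 263.0 168.4
bottle 245.0 423.5 167.5
bottle 247.0 423.5 167.5
```

Emit:
arm_command([
  {"xyz": [0,0,0],"spin": 0,"grip": 0.8},
  {"xyz": [0,0,0],"spin": 0,"grip": 0.8},
  {"xyz": [0,0,0],"spin": 0,"grip": 0.8},
  {"xyz": [0,0,0],"spin": 0,"grip": 0.8},
  {"xyz": [0,0,0],"spin": 0,"grip": 0.8},
  {"xyz": [0,0,0],"spin": 0,"grip": 0.8},
  {"xyz": [0,0,0],"spin": 0,"grip": 0.8},
  {"xyz": [0,0,0],"spin": 0,"grip": 0.8},
])

```text
time: 11.93
tcp_pos: [0.7094, 0.0816, 0.2784]
tool_rot: [-1.215, -1.196, 1.197]
contact_force: [-1.5, 3.9, -1.1]
finger_gap: 0.0372
```

Run:
```python
from bench import *
from h import *
import st
st.show()
c=camera_params('wrist');p,d=snapshot('wrist')
w=world_from_depth(dict(d=d,K=c["camera_matrix"],r=c["rvec"],t=c["tvec"]))
print(w[228,[100,150,520,550]].round(4))
print(finish_job())
```

```text
t 11.9333 tcp [0.7094 0.0816 0.2784] gap 0.0372 F [-1.5  3.9 -1.1] q [ 0.03  0.58  1.    0.    1.56 -1.52]
yaw x 89.03 ydir [-0.002  0.001 -1.   ]
[[ 0.6999 -0.0619  0.2619]
 [ 0.7004 -0.0297  0.2622]
 [ 0.705   0.2083  0.2612]
 [ 0.7056  0.228   0.2608]]
the job is handed in; nothing more can be done
None
```

I opened the case and handed the job in at about 12 s, with the fingers still holding the lid open.

- **Bolt:** squeezed against its stop lug until the finger gap read 34.0 mm, which is fully back. A wrist picture after I let go showed the plate still beside the lug. I could not see it in the last pictures.
- **Lid:** both buttons squeezed in (gap about 37 mm) and kept so while I swung the lid up past the click.
- **Last checks:** the lid stood at about 1.67 rad, a little past upright. It was steady, with about 4 N on the wrist. The bottle and tumbler were unmoved to within 0.3 mm, and the pump and marker to within 0.3 pixel in the scene picture.

One move call was refused for a missing key, and nothing moved. Case positions from the top and wrist cameras differed by 2–3 mm, so I used the wrist readings for both grasps. No final check failed.

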